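# Zero the squareness gauge and hold the square in the frame corner

### The arm

A 6-joint arm with a two-finger parallel gripper is mounted at the origin on the work surface. World frame = base frame: x ahead of the robot, y to its left, z up, the work surface at z = 0. Lengths are in m, angles in rad, forces in N, time in s.
With the tool pointing down it reaches from about 0.225 to 0.875 m from the base axis. Payload 3.4 kg.
Tool frame: the origin (TCP) lies at the very end of the fingers, on their centre line; the grasp point (between the pads) lies behind it (manip.grasp_offset is the z of the grasp point in the tool frame, in m); z points along the fingers, y is the line along which they close (so a half turn about z gives the same grasp; the last joint's range is limited). The gripper opens to 85 mm and grips with 20 to 120 N. Pads are 22 mm wide; open, the fingers measure 114 mm over their backs; the gripper's body (76 mm by 85 mm) begins 54 mm behind the grasp point. The pads swing forward as they close: fully open they stand 13 mm farther back than shut.
Start: joints at [-1.389, 0.276, 1.505, -0, 1.361, -0.121], TCP at [0.171, -0.549, 0.231] pointing down, gripper open.
Joint ranges: [-2.89, 2.89], [-0.75, 2.08], [0.22, 2.7], [-1.18, 4.32], [0.11, 2.71], [-2.7, 2.7]. Speed limits (rad/s): [2.57, 2.57, 3.14, 3.14, 3.14, 3.14].

### API

Orientations are given as a unit quaternion [w, x, y, z].
In Python, from rig import manip gives the robot as it stands.
- The arm moves only by the shell command python3 -m pendant 'ROWS' [FORCE]. ROWS is JSON, a list of rows, each an object of numbers: "dx", "dy", "dz": the shift along the tool's x, y, z in m; "rx", "ry", "rz": the turn, a rotation vector about the tool's x, y, z in degrees; "hand": the finger opening in m, from 0 to 0.0854. In form: [{"dx": .., "dy": .., "dz": .., "rx": .., "ry": .., "rz": .., "hand": ..}, ...]. A call has 1 to 12 rows; each row shifts and turns the commanded pose from where the row before left it, along the tool's axes as they then stand; what a row does not reach is not made up. A row lasts 1/12 s, in which the tool goes at most 41.7 mm and 7.16 degrees, less where a joint would pass 70% of its speed; a pose out of reach is approached as far as the arm can. A call is refused whole if a number of a shift passes 0.0417 or a number of a turn 7.16, either way. A call with a gripper value outside its range is refused whole. The fingers move at their own pace and stop on an object; FORCE is the grip in N (left out, the last holds). Time passes only in rows, so rows that do not move let the fingers close. It gives the time, the measured TCP pose, the force, the opening and the grip force at its end, in the units of the state.
- manip.get_state(): the state, without advancing time (a new reading comes with each control period).
- manip.get_image(name): name is "scene" or "top"; returns a dict with "frame" (384x512x3 uint8, red, green, blue), "fx", "fy", "cx", "cy" (pixels), "position" and "attitude" of the camera in the world. Camera axes: x right, y up, looking along -z (the intrinsics and any distortion apply to the point x, -y, -z); pixel columns grow to the right and rows downward; lengths in m; the calibration is good to about 2 mm. A picture is of the moment at which its call begins. There is no depth.
- manip.sign_off(): hands the job in; it is judged then, once.
The state is a dict: "clock": time; "qpos": joint angles; "qd": joint speeds; "effort": joint torques, N m; "position": TCP position; "ee_rot": TCP orientation; "contact_force": force on the tool from outside, world axes, zero at the start; "moment": the same for the moment, N m; "width": finger opening in m; "gripper_force": force on a finger pad.
Only numpy, scipy, OpenCV 4.12 (cv2) and the standard library are available. Lean on these libraries where they do the work, as an engineer would, in place of code of your own. Each camera call takes 0.05 s, during which the arm holds its last target. There are 200 camera calls.

### The job

Check a printer frame corner for squareness. Take the pin stylus from its stand, press the recessed zero button of the gauge all the way in with its tip, and put the stylus back upright in its stand, fully home. Then take the engineer's square and press it into the corner, its foot flat down on the base rail and its upright edge flat against the upright; finish while still holding it there, gripped and pressed against both, and leave everything else on the bench alone.

Things in the scene. Friction and masses are not known exactly. Their poses are not given: they have to be found in the camera images.
- corner: fixed 3D-printer frame corner: a flat aluminium base rail on the bench and, standing on it, a square aluminium upright with a bracket and a black sensor pod on its back. Origin on the bench below the inside corner; x points along the rail, square to the upright's front face and into it; z up
- corner_in (a point): the inside corner: on the rail's top face (20 mm over the bench), on the upright's front face, in the middle of its width; axes as corner. The heel of the square belongs here
- rail: the base rail (origin and axes of corner): 80 mm wide (y), 20 mm thick, flat top 20 mm over the bench; it runs from x = -190 mm (open end) to +80 mm (behind the upright)
- upright: the upright (origin and axes of corner): 30 x 30 mm, 130 mm tall, top 150 mm over the bench; its front face is the plane x = 0
- square: loose engineer's square, 0.2-0.4 kg, standing on its stock: dark steel stock 150 long (x) x 20 wide (y) x 22 mm high; at its +x end a steel blade 28 (x) x 8 (y) mm rising to 102 mm, flush with the stock's end: the outer face x = 0, which goes against the upright. Origin at the heel: underside of the stock, outer face, mid-width; the stock runs to x = -150 mm; z up
- square_grip (a point): good place to grip the square from above, across the stock's 20 mm width: 85 mm back from the outer face, 15 mm over the underside, so the gripper's body clears the blade and the upright
- gauge: fixed grey gauge readout, 80 x 80 mm, 40 mm tall, with a dark screen in the far (+x) half of its top and the button hole in the near half; origin under its centre
- button_hole (a point): mouth of the zero button's hole in the gauge's top, 40 mm over the bench; the hole is 14 mm across, and the button's 12 mm black face lies 6 mm below the mouth. z up
- zero_button (a joint): travel of the zero button: 0 out, 0.004 m fully in; it is pressed straight down on a spring (about 1.8 N to start, 4.2 N fully in)
- stand: fixed wooden stylus stand, 60 x 60 mm, 40 mm tall; origin under its centre
- stand_hole0 (a point): mouth of the stand's vertical through hole, 11 mm across, in the middle of its top, 40 mm over the bench
- stylus: loose pin stylus, 50 g, standing upright in the stand: aluminium handle 16 mm across and 70 mm long, below it a steel pin 6 mm across and 35 mm long. Origin at the shoulder (underside of the handle, top of the pin), which rests on the stand's top; z points up the handle. The handle is round; grip it about 30 mm above the shoulder
- stylus_tip (a point): lower end of the stylus pin, 35 mm below the shoulder
- wrench: loose open-ended wrench lying on the bench, bystander
- screwdriver: loose screwdriver lying on the bench, bystander
- screw_jar: loose small screw jar, 44 mm across, 55 mm tall, bystander; origin under its centre
- offcut: loose offcut of aluminium profile, 90 x 30 x 30 mm, bystander
- spool: loose empty black filament spool lying flat, 120 mm across, 54 mm tall, bystander
- screw_tray: loose open black screw tray, 120 x 90 x 30 mm, bystander
- bearing_block: loose steel block, 50 x 40 x 30 mm, bystander
Things that resemble listed ones, but are neither listed nor needed, are in the scene too. Leave any green or orange look-alike of the stand alone. Leave any yellow look-alike of the square alone.

How it is judged:
By the outcome, as a careful person would: the job done as asked, in the order asked, and still so for the second after the job is handed in, while the arm keeps its last pose, push and grip.
It also fails if it takes over 61 s, if anything falls off the work surface, if the arm or the gripper's body presses on something with over 40 N, if the wrist force passes 120 N, or if a joint passes its speed limit or range.

## Working session

There is one attempt and no reset: what is moved stays moved. The work goes in short steps, Python scripts to look and compute and a shell command to move; the robot and the scene stay as the last step left them, time stands still between calls to the robot, and variables do not carry over. Pictures are saved under pics/ and viewed, at most 10 in all, crops included, and the job is handed in when it is done.

```bash
mkdir -p pics; ls; python3 - <<'E'
from rig import manip
import cv2
for n in("scene","top"):
    d=manip.get_image(n); cv2.imwrite(f"pics/{n}0.png",cv2.resize(d["frame"][:,:,::-1],(800,600),interpolation=cv2.INTER_CUBIC))
    print({k:v for k,v in d.items() if k!="frame"})
print(manip.get_state(), manip.grasp_offset)
E
```

```text
pics
{'fx': 384.7100536403551, 'fy': 384.7100536403551, 'cx': 254.07027775155018, 'cy': 190.45818724368962, 'position': array([1.1005812 , 0.62968716, 0.80107902]), 'attitude': array([0.36394842, 0.15839834, 0.37854955, 0.83615295])}
{'fx': 485.51852138619086, 'fy': 485.51852138619086, 'cx': 257.59021305713384, 'cy': 185.60059129295897, 'position': array([0.18695275, 0.04594666, 1.66385535]), 'attitude': array([-0.69612168, -0.06952184,  0.0606164 ,  0.711974  ])}
{'clock': 0.1, 'qpos': array([-1.38899838e+00,  2.76528724e-01,  1.50600185e+00, -1.70508226e-05,
        1.36070050e+00, -1.20995491e-01]), 'qd': array([ 5.11490255e-04, -8.53314691e-05, -2.18681636e-03, -9.75186008e-05,
       -4.14924055e-04,  1.90148812e-03]), 'effort': array([ 6.71250364e-04, -4.17699909e+01, -2.46404672e+01, -2.50312060e-04,
        5.78254097e-03, -1.75342556e-06]), 'position': array([ 0.171364 , -0.5483796,  0.2305298]), 'ee_rot': array([-8.18578820e-04,  9.88560790e-01,  1.50820735e-01, -3.32338101e-05]), 'contact_force': array([-0.70231656, -0.25129436,  0.74605346]), 'moment': array([-0.05454609, -0.03633137, -0.04334813]), 'gripper_force': 0.0, 'width': 0.08553533122060906} -0.0187
```

View pics/scene0.png

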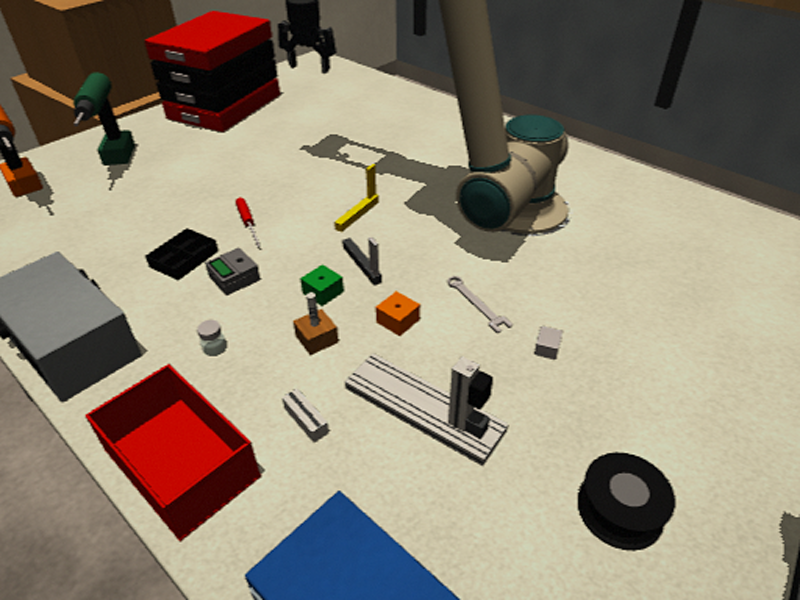

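View pics/top0.png

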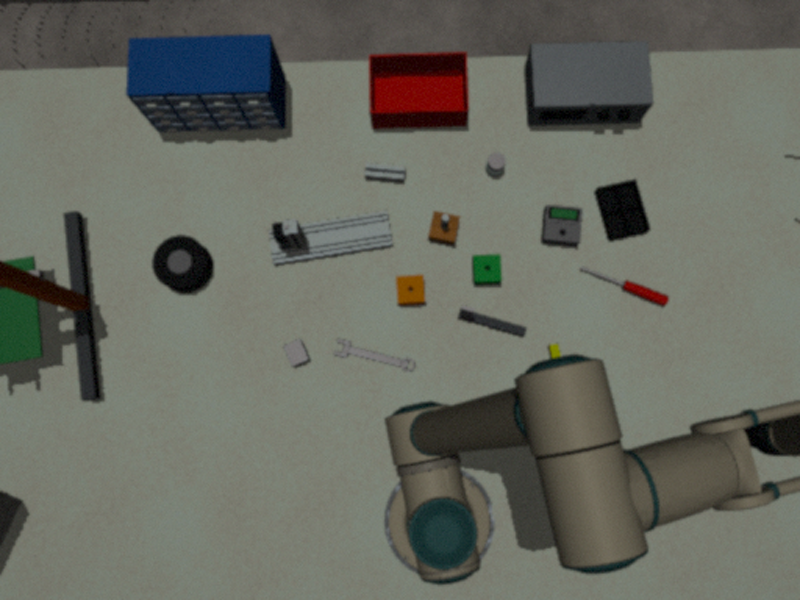

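The scene view shows the brown stand with the stylus at (316,325), the gauge (232,270), the dark square (365,260) and the corner (430,405). The green (322,283) and orange (398,312) blocks and the yellow square (358,200) are look-alikes. The brown wooden block holding the stylus is the stand, and the dark steel L is the square. I'll confirm these in enlarged crops.

```bash
cat > h.py <<'E'
import numpy as np, cv2
from scipy.spatial.transform import Rotation as R
from rig import manip
def rot(q): return R.from_quat(np.roll(q,-1)).as_matrix()
def snap(n,k=3):
    L=[manip.get_image(n) for _ in range(k)]; d=L[0]
    d["frame"]=np.mean([l["frame"].astype(float) for l in L],0).round().astype(np.uint8); return d
def save(n,d): np.savez(n,**d)
def load(n): return {k:v for k,v in np.load(n).items()}
def ray(d,u,v):
    r=rot(d["attitude"])@np.array([(u-d["cx"])/d["fx"],-(v-d["cy"])/d["fy"],-1]); return d["position"],r
def onz(d,u,v,z):
    p,r=ray(d,u,v); return p+r*(z-p[2])/r[2]
def proj(d,P):
    c=(np.atleast_2d(P)-d["position"])@rot(d["attitude"]); return np.c_[d["cx"]+d["fx"]*c[:,0]/-c[:,2], d["cy"]+d["fy"]*c[:,1]/c[:,2]]
def crop(d,u0,v0,w,h,s,f):
    im=cv2.resize(d["frame"][v0:v0+h,u0:u0+w,::-1],None,fx=s,fy=s,interpolation=cv2.INTER_CUBIC); cv2.imwrite(f,im)
E
python3 - <<'E'
from h import *
t=snap("top",3); s=snap("scene",3); save("top.npz",t); save("scene.npz",s)
crop(t,165,115,260,110,3,"pics/tc.png"); crop(s,125,140,200,150,4,"pics/sc.png")
E
```

```text
(no output)
```

View pics/tc.png

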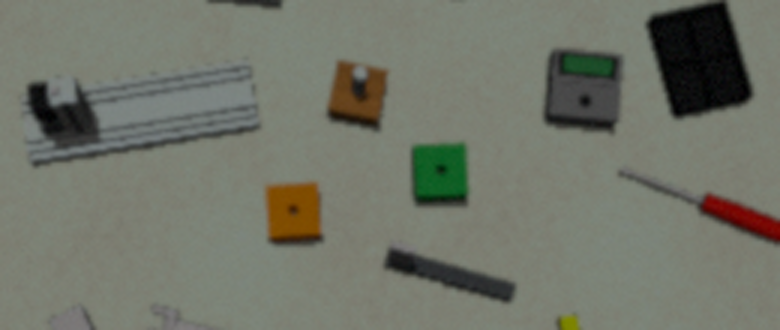

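View pics/sc.png

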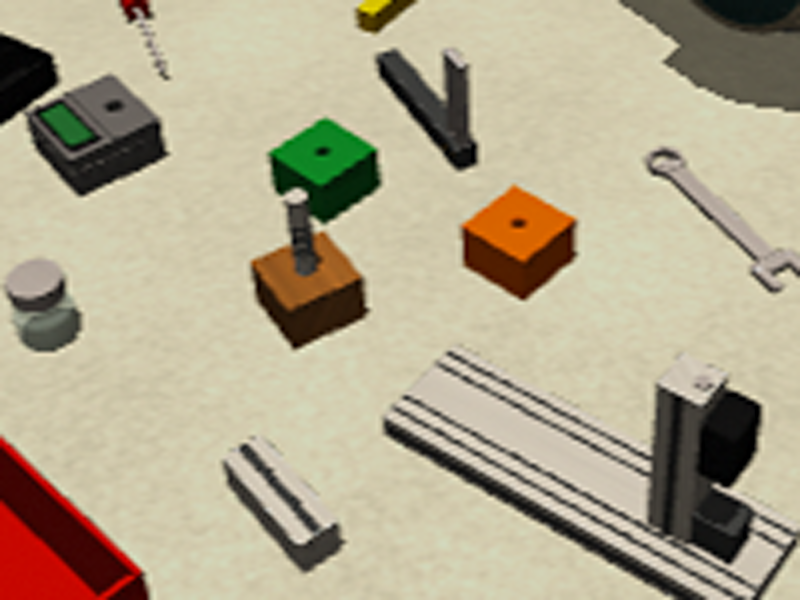

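The crops confirm it: brown stand with the stylus at sc (305,290), gauge hole at sc (115,106)/tc (585,100), and dark square with its blade at sc (457,110). The rail's open end is at tc (254,97). Next I'll fit wireframe models to the image edges in both cameras.

```bash
cat > fit.py <<'E'
from h import *
from scipy.optimize import minimize, differential_evolution
from scipy.ndimage import map_coordinates
def grads(d,s=0.8):
    f=cv2.GaussianBlur(d["frame"].astype(np.float32),(0,0),s)
    return [(cv2.Sobel(f[:,:,c],cv2.CV_32F,1,0,ksize=3),cv2.Sobel(f[:,:,c],cv2.CV_32F,0,1,ksize=3)) for c in range(3)]
def box(x0,x1,y0,y1,z0,z1):
    P=lambda i,j,k:np.array([(x0,x1)[i],(y0,y1)[j],(z0,z1)[k]]); E=[]
    C={'z':1,'y':1}
    F=[(0,-1),(0,1),(1,-1),(1,1),(2,-1),(2,1)]
    for a in range(3):
        b,c=[i for i in range(3) if i!=a]
        for s in (0,1):
            for t in (0,1):
                i=[0,0,0]; i[b]=s; i[c]=t; A=P(*i); i[a]=1; B=P(*i)
                n1=np.zeros(3); n1[b]=2*s-1; n2=np.zeros(3); n2[c]=2*t-1
                E.append((A,B,n1,n2))
    return E
def score(p,E,d,G):
    Rz=R.from_euler('z',p[2]).as_matrix(); o=np.array([p[0],p[1],0]); tot=0;w=0
    for A,B,n1,n2 in E:
        A2,B2=Rz@A+o,Rz@B+o; v=d["position"]-(A2+B2)/2
        if (Rz@n1)@v<0 and (Rz@n2)@v<0: continue
        k=np.linspace(.04,.96,40)[:,None]; q=proj(d,A2+(B2-A2)*k)
        t=q[-1]-q[0]; L=np.hypot(*t); 
        if L<4: continue
        n=np.array([-t[1],t[0]])/L
        g=0
        for gx,gy in G:
            g=g+np.abs(n[0]*map_coordinates(gx,[q[:,1],q[:,0]],order=1)+n[1]*map_coordinates(gy,[q[:,1],q[:,0]],order=1))
        tot+=np.sqrt(g).mean()*L; w+=L
    return -tot/w
def fit(E,ds,p0,r=.012,ra=.12):
    f=lambda p:sum(score(p,E,d,d["G"]) for d in ds)
    b=[(p0[0]-r,p0[0]+r),(p0[1]-r,p0[1]+r),(p0[2]-ra,p0[2]+ra)]
    o=differential_evolution(f,b,popsize=15,maxiter=60,seed=1,tol=1e-6); return o.x,o.fun
E
cat > m.py <<'E'
from fit import *
t=load("top.npz"); s=load("scene.npz"); t["G"]=grads(t); s["G"]=grads(s)
tc=lambda u,v:((u+.5)/3-.5+165,(v+.5)/3-.5+115); sc=lambda u,v:((u+.5)/4-.5+125,(v+.5)/4-.5+140)
mm=lambda a:np.round(np.array(a)*1000,1)
print("hole",mm(onz(t,*tc(585,100),.04)),mm(onz(s,*sc(115,106),.04)))
print("styl top",mm(onz(t,*tc(360,73),.11)),mm(onz(s,*sc(297,197),.11)))
a,b=onz(t,*tc(259,122),.02),onz(t,*tc(32,160),.02); print("rail low edge",mm(a),mm(b)); 
e=onz(t,*tc(248,66),.02);print("rail up end",mm(e))
yaw=np.arctan2(*(b-a)[1::-1]); mid=(a+e)/2; c0=mid[:2]+.19*np.array([np.cos(yaw),np.sin(yaw)])
# square: heel (blade end) and tail
h=onz(t,*tc(388,257),.0)
tl=onz(t,*tc(513,292),.011); hh=onz(t,*tc(390,262),.011); ys=np.arctan2(*(hh-tl)[1::-1]); print("sq",mm(hh),mm(tl),np.linalg.norm(hh-tl),np.degrees(ys))
hb=onz(t,*tc(585,100),.04)
st=onz(t,*tc(358,93),.04)
gy=np.arctan2(*(onz(t,*tc(587,52),.04)-onz(t,*tc(582,120),.04))[1::-1]); sy=np.arctan2(*(onz(t,*tc(362,66),.04)-onz(t,*tc(356,120),.04))[1::-1])
models={"corner":(box(-.19,.08,-.04,.04,0,.02)+box(0,.03,-.015,.015,.02,.15),[*c0,yaw]),
"square":(box(-.15,0,-.01,.01,0,.022)+box(-.028,0,-.004,.004,.022,.102),[*hh[:2],ys]),
"stand":(box(-.03,.03,-.03,.03,0,.04),[*st[:2],sy]),
"gauge":(box(-.04,.04,-.04,.04,0,.04),[hb[0]+.02,hb[1],gy])}
for k,(E,p0) in models.items():
    print(k,"init",mm(p0[:2]),np.degrees(p0[2]).round(1))
    for ds in ([t],[s],[t,s]):
        p,f=fit(E,ds,p0,.02); print("   ",mm(p[:2]),np.degrees(p[2]).round(2),round(f,2))
E
python3 m.py
```

```text
hole [ 613.1 -290.8   40. ] [ 613.9 -285.    40. ]
styl top [631.7 -30.5 110. ] [634.5 -25.2 110. ]
rail low edge [601.5  84.2  20. ] [562.7 348.1  20. ]
rail up end [669.2  95.8  20. ]
sq [434.9 -62.7  11. ] [ 397.1 -201.5   11. ] 0.14390350556537798 74.75828205804025
corner init [607.7 278. ] 98.4
    [606.7 273.8] 97.86 -14.62
    [613.8 280.4] 98.2 -24.38
    [614.6 280.5] 98.33 -36.02
square init [434.9 -62.7] 74.8
    [438.  -57.9] 73.09 -22.39
    [442.5 -54.4] 72.92 -25.72
    [440.1 -56.6] 72.99 -46.77
stand init [627.9 -30.9] -7.9
    [631.9 -31.8] -13.72 -19.91
    [634.2 -28.1] -14.77 -28.84
    [633.3 -29.4] -13.38 -47.39
gauge init [ 633.1 -290.8] -7.4
    [ 631.6 -289.9] -7.57 -20.69
    [ 634.4 -289.2] -8.0 -28.32
    [ 633.3 -289.7] -7.74 -48.4
```

```bash
python3 -m pendant '[{"rz":5.78},{"rz":5.78},{"rz":5.79},{"dx":0.0257,"dy":-0.0289},{"dx":0.0257,"dy":-0.0289},{"dx":0.0257,"dy":-0.0289},{"dx":0.0257,"dy":-0.0289},{"dx":0.0257,"dy":-0.0289},{"dx":0.0257,"dy":-0.0289},{"dx":0.0257,"dy":-0.0289},{"dx":0.0257,"dy":-0.0289},{"dx":0.0257,"dy":-0.0289}]'
python3 -m pendant '[{"dx":0.0257,"dy":-0.0289},{"dx":0.0257,"dy":-0.0289},{"dx":0.0257,"dy":-0.0289},{"dx":0.0257,"dy":-0.0289},{"dx":0.0257,"dy":-0.0289},{"dx":0.0257,"dy":-0.0289},{"dx":0.0257,"dy":-0.0289},{"dx":0.0257,"dy":-0.0289},{"dx":0.0257,"dy":-0.0289},{},{}]'
```

```text
invalid input
invalid input
```

```bash
python3 -m pendant '[{"dx":0,"dy":0,"dz":0,"rx":0,"ry":0,"rz":5.78,"hand":0.085}]'
```

```text
clock: 0.48
position: [0.1714, -0.5489, 0.2313]
ee_rot: [-0.0, 0.995, 0.1, -0.0]
contact_force: [0.5, 0.2, 0.4]
width: 0.0848
gripper_force: 0.0
```

```bash
python3 -m pendant '[{"dx":0,"dy":0,"dz":0,"rx":0,"ry":0,"rz":5.78,"hand":0.085},{"dx":0,"dy":0,"dz":0,"rx":0,"ry":0,"rz":5.7,"hand":0.085},{"dx":0.0257,"dy":-0.0289,"dz":0,"rx":0,"ry":0,"rz":0,"hand":0.085},{"dx":0.0257,"dy":-0.0289,"dz":0,"rx":0,"ry":0,"rz":0,"hand":0.085},{"dx":0.0257,"dy":-0.0289,"dz":0,"rx":0,"ry":0,"rz":0,"hand":0.085},{"dx":0.0257,"dy":-0.0289,"dz":0,"rx":0,"ry":0,"rz":0,"hand":0.085},{"dx":0.0257,"dy":-0.0289,"dz":0,"rx":0,"ry":0,"rz":0,"hand":0.085},{"dx":0.0257,"dy":-0.0289,"dz":0,"rx":0,"ry":0,"rz":0,"hand":0.085},{"dx":0.0257,"dy":-0.0289,"dz":0,"rx":0,"ry":0,"rz":0,"hand":0.085},{"dx":0.0257,"dy":-0.0289,"dz":0,"rx":0,"ry":0,"rz":0,"hand":0.085},{"dx":0.0257,"dy":-0.0289,"dz":0,"rx":0,"ry":0,"rz":0,"hand":0.085}]'
python3 -m pendant '[{"dx":0.0257,"dy":-0.0289,"dz":0,"rx":0,"ry":0,"rz":0,"hand":0.085},{"dx":0.0257,"dy":-0.0289,"dz":0,"rx":0,"ry":0,"rz":0,"hand":0.085},{"dx":0.0257,"dy":-0.0289,"dz":0,"rx":0,"ry":0,"rz":0,"hand":0.085},{"dx":0.0257,"dy":-0.0289,"dz":0,"rx":0,"ry":0,"rz":0,"hand":0.085},{"dx":0.0257,"dy":-0.0289,"dz":0,"rx":0,"ry":0,"rz":0,"hand":0.085},{"dx":0.0257,"dy":-0.0289,"dz":0,"rx":0,"ry":0,"rz":0,"hand":0.085},{"dx":0.0257,"dy":-0.0289,"dz":0,"rx":0,"ry":0,"rz":0,"hand":0.085},{"dx":0.0257,"dy":-0.0289,"dz":0,"rx":0,"ry":0,"rz":0,"hand":0.085},{"dx":0.0257,"dy":-0.0289,"dz":0,"rx":0,"ry":0,"rz":0,"hand":0.085},{"dx":0,"dy":0,"dz":0,"rx":0,"ry":0,"rz":0,"hand":0.085},{"dx":0,"dy":0,"dz":0,"rx":0,"ry":0,"rz":0,"hand":0.085}]'
```

```text
clock: 1.4
position: [0.4033, -0.2869, 0.2316]
ee_rot: [0.0, 1.0, 0.001, 0.0]
contact_force: [-0.0, -0.7, 0.0]
width: 0.0849
gripper_force: 0.0
clock: 2.32
position: [0.6341, -0.0263, 0.2305]
ee_rot: [0.0, 1.0, 0.002, -0.0]
contact_force: [-1.1, -0.9, 0.1]
width: 0.0849
gripper_force: 0.0
```

```bash
python3 -m pendant '[{"dx":0,"dy":0.002,"dz":0.035,"rx":0,"ry":0,"rz":0,"hand":0.085},{"dx":0,"dy":0,"dz":0.035,"rx":0,"ry":0,"rz":0,"hand":0.085},{"dx":0,"dy":0,"dz":0.035,"rx":0,"ry":0,"rz":0,"hand":0.085},{"dx":0,"dy":0,"dz":0.035,"rx":0,"ry":0,"rz":0,"hand":0.06},{"dx":0,"dy":0,"dz":0.025,"rx":0,"ry":0,"rz":0,"hand":0.05},{"dx":0,"dy":0,"dz":0.0142,"rx":0,"ry":0,"rz":0,"hand":0.04},{"dx":0,"dy":0,"dz":0,"rx":0,"ry":0,"rz":0,"hand":0.03},{"dx":0,"dy":0,"dz":0,"rx":0,"ry":0,"rz":0,"hand":0.022}]' 40
python3 - <<'E'
from h import *
st=manip.get_state(); print(st["position"],st["width"])
t=snap("top",2); s=snap("scene",2); save("top1.npz",t); save("scene1.npz",s)
u,v=proj(s,[.633,-.0285,.08])[0].astype(int); crop(s,u-50,v-38,100,76,6,"pics/grip.png")
E
```

```text
clock: 2.98
position: [0.6322, -0.0311, 0.0518]
ee_rot: [0.0, 1.0, 0.0, -0.001]
contact_force: [0.2, -0.3, 0.6]
width: 0.0252
gripper_force: 0.0
[ 0.63219339 -0.03109281  0.05177416] 0.02518410952630626
```

View pics/grip.png

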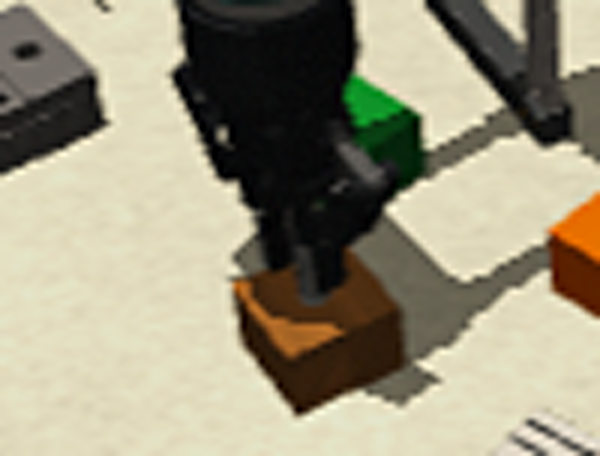

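The stylus (crop 310,290) stands between the fingers. I'll close on it.

```bash
python3 -m pendant '[{"dx":0,"dy":0,"dz":0,"rx":0,"ry":0,"rz":0,"hand":0.015},{"dx":0,"dy":0,"dz":0,"rx":0,"ry":0,"rz":0,"hand":0.01},{"dx":0,"dy":0,"dz":0,"rx":0,"ry":0,"rz":0,"hand":0.01},{"dx":0,"dy":0,"dz":0,"rx":0,"ry":0,"rz":0,"hand":0.01},{"dx":0,"dy":0,"dz":0,"rx":0,"ry":0,"rz":0,"hand":0.01},{"dx":0,"dy":0,"dz":0,"rx":0,"ry":0,"rz":0,"hand":0.01}]' 40
```

```text
clock: 3.68
position: [0.6343, -0.0303, 0.0539]
ee_rot: [0.001, 1.0, 0.001, 0.001]
contact_force: [-0.6, -0.4, 6.9]
width: 0.0147
gripper_force: 38.9
```

```bash
python3 -m pendant '[{"dx":0,"dy":0,"dz":-0.01,"rx":0,"ry":0,"rz":0,"hand":0.01},{"dx":0,"dy":0,"dz":-0.025,"rx":0,"ry":0,"rz":0,"hand":0.01},{"dx":0,"dy":0,"dz":-0.025,"rx":0,"ry":0,"rz":0,"hand":0.01},{"dx":0,"dy":0,"dz":-0.02,"rx":0,"ry":0,"rz":0,"hand":0.01},{"dx":-0.0028,"dy":0.037,"dz":0,"rx":0,"ry":0,"rz":0,"hand":0.01},{"dx":-0.0028,"dy":0.037,"dz":0,"rx":0,"ry":0,"rz":0,"hand":0.01},{"dx":-0.0028,"dy":0.037,"dz":0,"rx":0,"ry":0,"rz":0,"hand":0.01},{"dx":-0.0028,"dy":0.037,"dz":0,"rx":0,"ry":0,"rz":0,"hand":0.01},{"dx":-0.0028,"dy":0.037,"dz":0,"rx":0,"ry":0,"rz":0,"hand":0.01},{"dx":-0.0028,"dy":0.037,"dz":0,"rx":0,"ry":0,"rz":0,"hand":0.01},{"dx":-0.0028,"dy":0.037,"dz":0,"rx":0,"ry":0,"rz":0,"hand":0.01}]'
python3 -m pendant '[{"dx":0,"dy":0,"dz":0.01,"rx":0,"ry":0,"rz":0,"hand":0.01},{"dx":0,"dy":0,"dz":0.02,"rx":0,"ry":0,"rz":0,"hand":0.01},{"dx":0,"dy":0,"dz":0,"rx":0,"ry":0,"rz":0,"hand":0.01},{"dx":0,"dy":0,"dz":0,"rx":0,"ry":0,"rz":0,"hand":0.01}]'
python3 - <<'E'
from h import *
t=snap("top",2); s=snap("scene",4); save("top2.npz",t); save("scene2.npz",s)
u,v=proj(s,[.614,-.287,.07])[0].astype(int); print(u,v); crop(s,u-40,v-30,80,60,10,"pics/tip.png")
E
```

```text
clock: 4.6
position: [0.6136, -0.2905, 0.1327]
ee_rot: [-0.0, 1.0, 0.001, 0.0]
contact_force: [0.9, 0.2, -1.3]
width: 0.0151
gripper_force: 39.3
clock: 4.93
position: [0.6131, -0.2882, 0.1012]
ee_rot: [-0.001, 1.0, 0.001, -0.001]
contact_force: [-0.2, 0.2, 0.4]
width: 0.0153
gripper_force: 39.4
151 158
```

View pics/tip.png

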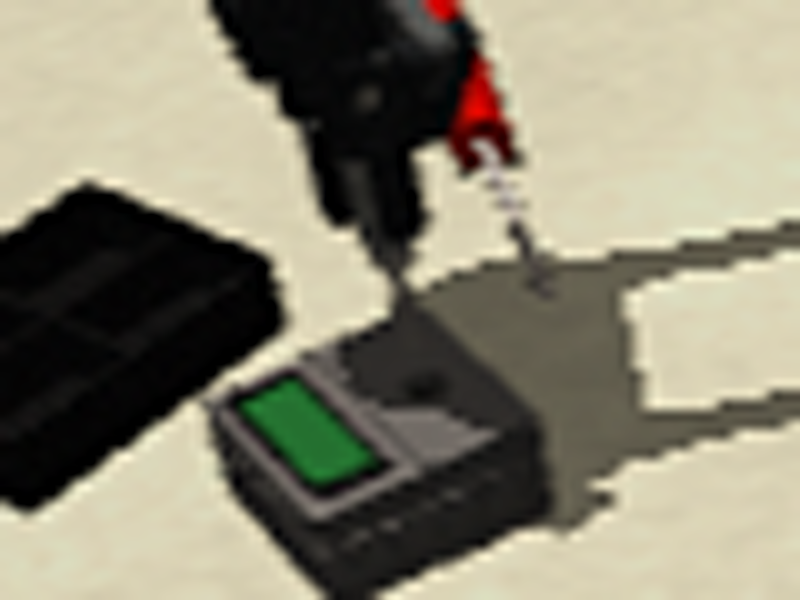

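```bash
python3 - <<'E'
from h import *
s=load("scene2.npz"); c=lambda P:((proj(s,P)-[151-40,158-30]+.5)*10-.5).round()
for x,y in((.6136,-.285),(.6136,-.2885)):
    print(c([[x,y,z] for z in(.12,.09,.055,.04)]))
f=s["frame"][128:188,111:191].astype(int).sum(2)//3
print(f[24:42,34:50])
E
```

```text
[[381. 181.]
 [400. 260.]
 [420. 348.]
 [429. 385.]]
[[375. 176.]
 [393. 255.]
 [414. 344.]
 [422. 381.]]
[[203 177  95  36  33  29  36 142 212 209 205 204 204 206 207 209]
 [202 211 171  45  42  48  44 106 184 208 206 205 206 207 207 210]
 [201 207 184 104  52  48  68 151 205 209 208 208 212 170  78  81]
 [205 208 211 201 140  43 131 207 213 211 171  79  83  84  87  89]
 [204 205 207 210 183  93  79 172 174  81  85  86  87  88  88  87]
 [204 201 201 205 183 100  45  69  86  89  91  89  89  89  89  88]
 [204 203 205 211 175  68  40  56  84  90  90  90  88  89  88  88]
 [207 209 211 218 175  52  43  42  45  69  90  90  88  88  88  90]
 [211 213 182  91  32  40  45  44  42  47  72  92  88  87  88  88]
 [118  91  31  37  40  42  46  45  43  43  46  70  91  90  91  91]
 [ 31  37  41  44  44  44  45  47  44  44  44  46  71  93  93  91]
 [ 39  42  44  44  43  44  44  44  43  44  44  43  47  72  92  91]
 [ 41  42  45  44  44  45  45  46  44  45  45  44  42  46  64  83]
 [ 88  41  44  44  45  45  42  37  33  29  37  45  44  43  41  57]
 [ 63  41  42  44  44  42  31  23  24  20  28  41  45  44  44  41]
 [ 99  65  42  44  43  42  34  15  13  23  33  44  44  43  44  44]
 [110  99  95  88  42  42  44  44  45  45  43  43  43  45  44  44]
 [ 69 110  96  91 110 112 112 112 111 113  88  43  43  42  43  44]]
```

The pin (crop 398,285) lines up with the hole (425,386) to within about 0.5 mm laterally. I'll descend in small steps and watch the force.

```bash
python3 -m pendant '[{"dx":0,"dy":0,"dz":0.006,"rx":0,"ry":0,"rz":0,"hand":0.01},{"dx":0,"dy":0,"dz":0.006,"rx":0,"ry":0,"rz":0,"hand":0.01},{"dx":0,"dy":0,"dz":0,"rx":0,"ry":0,"rz":0,"hand":0.01}]'
python3 -m pendant '[{"dx":0,"dy":0,"dz":0.003,"rx":0,"ry":0,"rz":0,"hand":0.01},{"dx":0,"dy":0,"dz":0.002,"rx":0,"ry":0,"rz":0,"hand":0.01},{"dx":0,"dy":0,"dz":0,"rx":0,"ry":0,"rz":0,"hand":0.01}]'
```

```text
clock: 5.48
position: [0.6132, -0.2883, 0.0885]
ee_rot: [-0.001, 1.0, 0.001, -0.001]
contact_force: [-0.7, 0.1, -1.4]
width: 0.0152
gripper_force: 39.4
clock: 5.73
position: [0.6137, -0.2888, 0.0844]
ee_rot: [-0.0, 1.0, 0.001, -0.0]
contact_force: [-0.6, 0.1, -0.3]
width: 0.015
gripper_force: 39.4
```

```bash
python3 -m pendant '[{"dx":0,"dy":0,"dz":0.002,"rx":0,"ry":0,"rz":0,"hand":0.01},{"dx":0,"dy":0,"dz":0.001,"rx":0,"ry":0,"rz":0,"hand":0.01},{"dx":0,"dy":0,"dz":0,"rx":0,"ry":0,"rz":0,"hand":0.01}]'
```

```text
clock: 5.98
position: [0.6143, -0.2892, 0.0823]
ee_rot: [0.0, 1.0, 0.001, 0.0]
contact_force: [-0.3, 0.7, 1.3]
width: 0.0152
gripper_force: 39.4
```

```bash
python3 -m pendant '[{"dx":0,"dy":0,"dz":0.002,"rx":0,"ry":0,"rz":0,"hand":0.01},{"dx":0,"dy":0,"dz":0.001,"rx":0,"ry":0,"rz":0,"hand":0.01},{"dx":0,"dy":0,"dz":0,"rx":0,"ry":0,"rz":0,"hand":0.01}]'
python3 -m pendant '[{"dx":0,"dy":0,"dz":0.001,"rx":0,"ry":0,"rz":0,"hand":0.01},{"dx":0,"dy":0,"dz":0.001,"rx":0,"ry":0,"rz":0,"hand":0.01},{"dx":0,"dy":0,"dz":0,"rx":0,"ry":0,"rz":0,"hand":0.01}]'
```

```text
clock: 6.23
position: [0.6143, -0.2892, 0.0794]
ee_rot: [0.0, 1.0, 0.001, 0.0]
contact_force: [-0.4, -0.4, 2.5]
width: 0.0152
gripper_force: 39.6
clock: 6.48
position: [0.6145, -0.2892, 0.0787]
ee_rot: [0.0, 1.0, 0.001, 0.001]
contact_force: [-1.1, 1.7, 7.7]
width: 0.0152
gripper_force: 40.5
```

```bash
python3 -m pendant '[{"dx":0,"dy":0,"dz":0.001,"rx":0,"ry":0,"rz":0,"hand":0.01},{"dx":0,"dy":0,"dz":0,"rx":0,"ry":0,"rz":0,"hand":0.01}]'
```

```text
clock: 6.65
position: [0.6146, -0.2892, 0.0786]
ee_rot: [0.001, 1.0, 0.001, 0.001]
contact_force: [-2.1, 1.0, 12.1]
width: 0.015
gripper_force: 40.8
```

The force rose from 2.5 to 12 N with z stalled, so the button is fully in. I'll go back along the same commanded path.

```bash
python3 -m pendant '[{"dx":0,"dy":0,"dz":-0.01,"rx":0,"ry":0,"rz":0,"hand":0.01},{"dx":0,"dy":0,"dz":-0.023,"rx":0,"ry":0,"rz":0,"hand":0.01},{"dx":0,"dy":0,"dz":-0.023,"rx":0,"ry":0,"rz":0,"hand":0.01},{"dx":0.0028,"dy":-0.037,"dz":0,"rx":0,"ry":0,"rz":0,"hand":0.01},{"dx":0.0028,"dy":-0.037,"dz":0,"rx":0,"ry":0,"rz":0,"hand":0.01},{"dx":0.0028,"dy":-0.037,"dz":0,"rx":0,"ry":0,"rz":0,"hand":0.01},{"dx":0.0028,"dy":-0.037,"dz":0,"rx":0,"ry":0,"rz":0,"hand":0.01},{"dx":0.0028,"dy":-0.037,"dz":0,"rx":0,"ry":0,"rz":0,"hand":0.01},{"dx":0.0028,"dy":-0.037,"dz":0,"rx":0,"ry":0,"rz":0,"hand":0.01},{"dx":0.0028,"dy":-0.037,"dz":0,"rx":0,"ry":0,"rz":0,"hand":0.01},{"dx":0,"dy":0,"dz":0,"rx":0,"ry":0,"rz":0,"hand":0.01},{"dx":0,"dy":0,"dz":0,"rx":0,"ry":0,"rz":0,"hand":0.01}]'
python3 -m pendant '[{"dx":0,"dy":0,"dz":0.02,"rx":0,"ry":0,"rz":0,"hand":0.01},{"dx":0,"dy":0,"dz":0.015,"rx":0,"ry":0,"rz":0,"hand":0.01},{"dx":0,"dy":0,"dz":0,"rx":0,"ry":0,"rz":0,"hand":0.01},{"dx":0,"dy":0,"dz":0.006,"rx":0,"ry":0,"rz":0,"hand":0.01},{"dx":0,"dy":0,"dz":0.006,"rx":0,"ry":0,"rz":0,"hand":0.01},{"dx":0,"dy":0,"dz":0,"rx":0,"ry":0,"rz":0,"hand":0.01}]'
```

```text
clock: 7.65
position: [0.6329, -0.0278, 0.1317]
ee_rot: [0.0, 1.0, 0.003, -0.0]
contact_force: [0.8, -0.9, -0.3]
width: 0.0152
gripper_force: 39.6
clock: 8.15
position: [0.6329, -0.0307, 0.0844]
ee_rot: [0.0, 1.0, 0.0, -0.001]
contact_force: [-0.5, -0.6, -0.8]
width: 0.0147
gripper_force: 39.6
```

```bash
python3 -m pendant '[{"dx":0,"dy":0,"dz":0.006,"rx":0,"ry":0,"rz":0,"hand":0.01},{"dx":0,"dy":0,"dz":0.006,"rx":0,"ry":0,"rz":0,"hand":0.01},{"dx":0,"dy":0,"dz":0,"rx":0,"ry":0,"rz":0,"hand":0.01}]'
python3 -m pendant '[{"dx":0,"dy":0,"dz":0.008,"rx":0,"ry":0,"rz":0,"hand":0.01},{"dx":0,"dy":0,"dz":0.008,"rx":0,"ry":0,"rz":0,"hand":0.01},{"dx":0,"dy":0,"dz":0.003,"rx":0,"ry":0,"rz":0,"hand":0.01},{"dx":0,"dy":0,"dz":0,"rx":0,"ry":0,"rz":0,"hand":0.01}]'
```

```text
clock: 8.4
position: [0.6325, -0.03, 0.072]
ee_rot: [-0.0, 1.0, 0.001, -0.001]
contact_force: [-0.3, 0.1, -0.5]
width: 0.015
gripper_force: 39.6
clock: 8.73
position: [0.6329, -0.0299, 0.054]
ee_rot: [-0.0, 1.0, 0.001, -0.0]
contact_force: [-1.1, 0.6, 2.3]
width: 0.0149
gripper_force: 39.9
```

Nearly home. I'll seat it with a light press.

```bash
python3 -m pendant '[{"dx":0,"dy":0,"dz":0.001,"rx":0,"ry":0,"rz":0,"hand":0.01},{"dx":0,"dy":0,"dz":0.001,"rx":0,"ry":0,"rz":0,"hand":0.01},{"dx":0,"dy":0,"dz":0,"rx":0,"ry":0,"rz":0,"hand":0.01}]'
```

```text
clock: 8.98
position: [0.633, -0.0299, 0.0539]
ee_rot: [0.0, 1.0, 0.001, 0.0]
contact_force: [-3.6, 0.9, 11.5]
width: 0.0151
gripper_force: 40.8
```

```bash
python3 -m pendant '[{"dx":0,"dy":0,"dz":-0.001,"rx":0,"ry":0,"rz":0,"hand":0.01},{"dx":0,"dy":0,"dz":-0.0005,"rx":0,"ry":0,"rz":0,"hand":0.02},{"dx":0,"dy":0,"dz":0,"rx":0,"ry":0,"rz":0,"hand":0.03},{"dx":0,"dy":0,"dz":0,"rx":0,"ry":0,"rz":0,"hand":0.05},{"dx":0,"dy":0,"dz":0,"rx":0,"ry":0,"rz":0,"hand":0.06},{"dx":0,"dy":0,"dz":0,"rx":0,"ry":0,"rz":0,"hand":0.06},{"dx":0,"dy":0,"dz":-0.02,"rx":0,"ry":0,"rz":0,"hand":0.06},{"dx":0,"dy":0,"dz":-0.035,"rx":0,"ry":0,"rz":0,"hand":0.06},{"dx":0,"dy":0,"dz":-0.035,"rx":0,"ry":0,"rz":0,"hand":0.06},{"dx":0,"dy":0,"dz":-0.035,"rx":0,"ry":0,"rz":0,"hand":0.06},{"dx":0,"dy":0,"dz":-0.02,"rx":0,"ry":0,"rz":0,"hand":0.06}]'
```

```text
clock: 9.9
position: [0.6349, -0.0302, 0.2027]
ee_rot: [0.0, 1.0, 0.001, 0.003]
contact_force: [-0.6, -0.5, -0.7]
width: 0.0599
gripper_force: 0.0
```

```bash
python3 -m pendant '[{"dx":-0.0312,"dy":0.0154,"dz":0,"rx":0,"ry":0,"rz":0,"hand":0.06},{"dx":-0.0312,"dy":0.0154,"dz":0,"rx":0,"ry":0,"rz":0,"hand":0.06},{"dx":-0.0312,"dy":0.0154,"dz":0,"rx":0,"ry":0,"rz":0,"hand":0.06},{"dx":-0.0312,"dy":0.0154,"dz":0,"rx":0,"ry":0,"rz":0,"hand":0.06},{"dx":-0.0312,"dy":0.0154,"dz":0,"rx":0,"ry":0,"rz":0,"hand":0.06},{"dx":-0.0312,"dy":0.0154,"dz":0,"rx":0,"ry":0,"rz":0,"hand":0.06},{"dx":-0.0312,"dy":0.0154,"dz":0,"rx":0,"ry":0,"rz":0,"hand":0.06}]'
python3 -m pendant '[{"dx":0,"dy":0,"dz":0,"rx":0,"ry":0,"rz":-6.64,"hand":0.06},{"dx":0,"dy":0,"dz":0,"rx":0,"ry":0,"rz":-6.64,"hand":0.06},{"dx":0,"dy":0,"dz":0,"rx":0,"ry":0,"rz":-6.64,"hand":0.06},{"dx":0,"dy":0,"dz":0,"rx":0,"ry":0,"rz":-6.64,"hand":0.06},{"dx":0,"dy":0,"dz":0,"rx":0,"ry":0,"rz":-6.64,"hand":0.06},{"dx":0,"dy":0,"dz":0,"rx":0,"ry":0,"rz":-6.64,"hand":0.06},{"dx":0,"dy":0,"dz":0,"rx":0,"ry":0,"rz":-6.64,"hand":0.06},{"dx":0,"dy":0,"dz":0,"rx":0,"ry":0,"rz":-6.64,"hand":0.06},{"dx":0,"dy":0,"dz":0,"rx":0,"ry":0,"rz":-6.64,"hand":0.06},{"dx":0,"dy":0,"dz":0,"rx":0,"ry":0,"rz":-6.64,"hand":0.06},{"dx":0,"dy":0,"dz":0,"rx":0,"ry":0,"rz":-6.64,"hand":0.06},{"dx":0,"dy":0,"dz":0,"rx":0,"ry":0,"rz":0,"hand":0.06}]'
python3 - <<'E'
from h import *
st=manip.get_state(); q=st["ee_rot"]; print(st["position"],np.degrees(2*np.arctan2(q[2],q[1])),st["qpos"])
s=snap("scene",3); save("scene3.npz",s); t=snap("top",3); save("top3.npz",t); crop(s,125,120,200,150,4,"pics/sc3.png")
E
```

```text
clock: 10.48
position: [0.4134, -0.1385, 0.1985]
ee_rot: [0.0, 1.0, 0.001, -0.0]
contact_force: [-0.5, -0.7, 0.0]
width: 0.0599
gripper_force: 0.0
clock: 11.48
position: [0.415, -0.1381, 0.1985]
ee_rot: [-0.0, 0.803, 0.596, -0.0]
contact_force: [0.1, 0.8, -0.1]
width: 0.06
gripper_force: 0.0
[ 0.41495906 -0.13806612  0.19849363] 73.23401427827513 [-4.80504633e-01  9.03897348e-02  1.82988199e+00 -7.76567358e-05
  1.22136906e+00 -1.87856391e-01]
```

View pics/sc3.png

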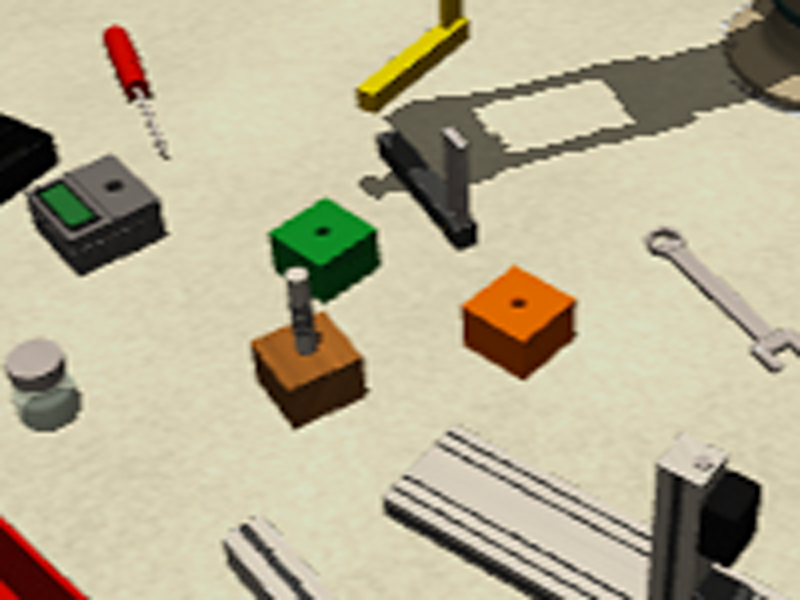

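The stylus is back upright in its stand (crop 300,320) and everything else is unmoved. The square is clear below the gripper (crop 425,190), so I'll descend onto it.

```bash
python3 -m pendant '[{"dx":0,"dy":0,"dz":0.035,"rx":0,"ry":0,"rz":0,"hand":0.06},{"dx":0,"dy":0,"dz":0.035,"rx":0,"ry":0,"rz":0,"hand":0.06},{"dx":0,"dy":0,"dz":0.035,"rx":0,"ry":0,"rz":0,"hand":0.06},{"dx":0,"dy":0,"dz":0.035,"rx":0,"ry":0,"rz":0,"hand":0.06},{"dx":0,"dy":0,"dz":0.03,"rx":0,"ry":0,"rz":0,"hand":0.06},{"dx":0,"dy":0,"dz":0.015,"rx":0,"ry":0,"rz":0,"hand":0.06},{"dx":0,"dy":0,"dz":0.005,"rx":0,"ry":0,"rz":0,"hand":0.06},{"dx":0,"dy":0,"dz":0,"rx":0,"ry":0,"rz":0,"hand":0.06},{"dx":0,"dy":0,"dz":0,"rx":0,"ry":0,"rz":0,"hand":0.06}]'
```

```text
clock: 12.53
position: [0.4158, -0.1385, 0.0091]
ee_rot: [0.001, 0.803, 0.596, 0.0]
contact_force: [0.9, -0.1, 0.7]
width: 0.0598
gripper_force: 0.0
```

```bash
python3 -m pendant '[{"dx":0,"dy":0,"dz":0.005,"rx":0,"ry":0,"rz":0,"hand":0.05},{"dx":0,"dy":0,"dz":0,"rx":0,"ry":0,"rz":0,"hand":0.04},{"dx":0,"dy":0,"dz":0,"rx":0,"ry":0,"rz":0,"hand":0.03},{"dx":0,"dy":0,"dz":0,"rx":0,"ry":0,"rz":0,"hand":0.02},{"dx":0,"dy":0,"dz":0,"rx":0,"ry":0,"rz":0,"hand":0.01},{"dx":0,"dy":0,"dz":0,"rx":0,"ry":0,"rz":0,"hand":0.01},{"dx":0,"dy":0,"dz":0,"rx":0,"ry":0,"rz":0,"hand":0.01},{"dx":0,"dy":0,"dz":0,"rx":0,"ry":0,"rz":0,"hand":0.01},{"dx":0,"dy":0,"dz":0,"rx":0,"ry":0,"rz":0,"hand":0.01}]' 60
```

```text
clock: 13.28
position: [0.4153, -0.1383, 0.0044]
ee_rot: [0.001, 0.803, 0.596, 0.0]
contact_force: [-0.1, 0.2, 6.1]
width: 0.0187
gripper_force: 59.2
```

```bash
python3 -m pendant '[{"dx":0,"dy":0,"dz":-0.01,"rx":0,"ry":0,"rz":0,"hand":0.01},{"dx":0,"dy":0,"dz":-0.03,"rx":0,"ry":0,"rz":0,"hand":0.01},{"dx":0,"dy":0,"dz":-0.03,"rx":0,"ry":0,"rz":0,"hand":0.01},{"dx":0,"dy":0,"dz":-0.03,"rx":0,"ry":0,"rz":0,"hand":0.01},{"dx":0,"dy":0,"dz":0,"rx":0,"ry":0,"rz":-6.26,"hand":0.01},{"dx":0,"dy":0,"dz":0,"rx":0,"ry":0,"rz":-6.26,"hand":0.01},{"dx":0,"dy":0,"dz":0,"rx":0,"ry":0,"rz":-6.26,"hand":0.01},{"dx":0,"dy":0,"dz":0,"rx":0,"ry":0,"rz":-6.26,"hand":0.01},{"dx":0,"dy":0,"dz":0,"rx":0,"ry":0,"rz":0,"hand":0.01}]'
python3 -m pendant '[{"dx":0.0224,"dy":0.0213,"dz":0,"rx":0,"ry":0,"rz":0,"hand":0.01},{"dx":0.0224,"dy":0.0213,"dz":0,"rx":0,"ry":0,"rz":0,"hand":0.01},{"dx":0.0224,"dy":0.0213,"dz":0,"rx":0,"ry":0,"rz":0,"hand":0.01},{"dx":0.0224,"dy":0.0213,"dz":0,"rx":0,"ry":0,"rz":0,"hand":0.01},{"dx":0.0224,"dy":0.0213,"dz":0,"rx":0,"ry":0,"rz":0,"hand":0.01},{"dx":0.0224,"dy":0.0213,"dz":0,"rx":0,"ry":0,"rz":0,"hand":0.01},{"dx":0.0224,"dy":0.0213,"dz":0,"rx":0,"ry":0,"rz":0,"hand":0.01},{"dx":0.0224,"dy":0.0213,"dz":0,"rx":0,"ry":0,"rz":0,"hand":0.01},{"dx":0.0224,"dy":0.0213,"dz":0,"rx":0,"ry":0,"rz":0,"hand":0.01},{"dx":0.0224,"dy":0.0213,"dz":0,"rx":0,"ry":0,"rz":0,"hand":0.01},{"dx":0.0224,"dy":0.0213,"dz":0,"rx":0,"ry":0,"rz":0,"hand":0.01},{"dx":0,"dy":0,"dz":0,"rx":0,"ry":0,"rz":0,"hand":0.01}]'
```

```text
clock: 14.03
position: [0.4145, -0.1379, 0.1035]
ee_rot: [-0.0, 0.654, 0.756, -0.0]
contact_force: [0.1, -0.3, -2.7]
width: 0.0189
gripper_force: 59.4
clock: 15.03
position: [0.6158, 0.144, 0.1032]
ee_rot: [0.001, 0.655, 0.756, 0.003]
contact_force: [0.3, 0.7, -3.0]
width: 0.0188
gripper_force: 59.6
```

```bash
python3 -m pendant '[{"dx":0.0224,"dy":0.0213,"dz":0,"rx":0,"ry":0,"rz":0,"hand":0.01},{"dx":0,"dy":0,"dz":0.03,"rx":0,"ry":0,"rz":0,"hand":0.01},{"dx":0,"dy":0,"dz":0.03,"rx":0,"ry":0,"rz":0,"hand":0.01},{"dx":0,"dy":0,"dz":0,"rx":0,"ry":0,"rz":0,"hand":0.01},{"dx":0,"dy":0,"dz":0,"rx":0,"ry":0,"rz":0,"hand":0.01}]'
python3 - <<'E'
from h import *
P=[];Q=[]
s=snap("scene",4); 
st=manip.get_state(); q=st["ee_rot"]; print(st["position"],np.degrees(2*np.arctan2(q[2],q[1])))
save("scene4.npz",s); t=snap("top",3); save("top4.npz",t); crop(s,215,200,120,90,6,"pics/sq4.png")
E
```

```text
clock: 15.45
position: [0.6275, 0.1639, 0.0414]
ee_rot: [-0.002, 0.656, 0.755, -0.002]
contact_force: [-0.0, 0.5, -1.9]
width: 0.0182
gripper_force: 59.7
[0.63131055 0.16419918 0.04566995] 98.11189382232384
```

View pics/sq4.png

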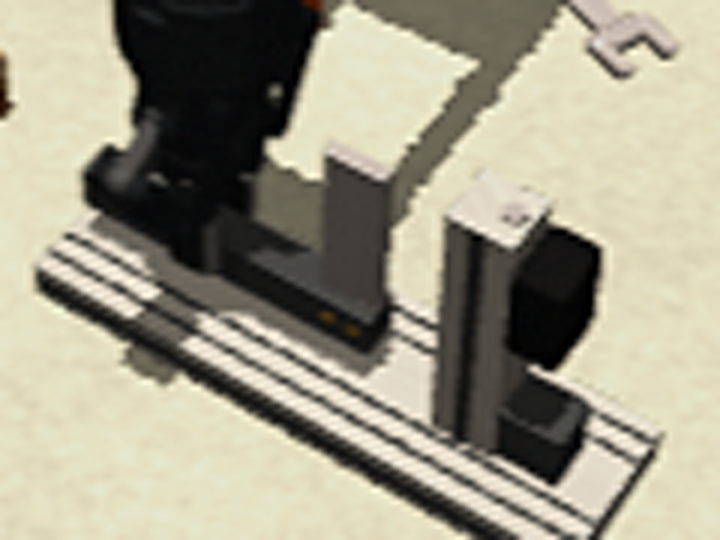

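```bash
python3 - <<'E'
from fit import *
mm=lambda a:np.round(np.array(a)*1000,1)
s0=load("scene.npz"); t0=load("top.npz"); s4=load("scene4.npz"); t4=load("top4.npz")
for d in (s0,t0,s4,t4): d["G"]=grads(d)
c=[.6125,.279,np.radians(98.2)]
rail=box(-.19,.08,-.04,.04,0,.02); up=box(0,.03,-.015,.015,.02,.15)
long=[e for e in rail if abs(e[0][0]-e[1][0])>.1]
for n,E,ds in (("rail s",rail,[s0]),("rail t",rail,[t0]),("rail ts",rail,[t0,s0]),("up s",up,[s0]),("up t",up,[t0]),("up ts",up,[s0,t0])):
    p,f=fit(E,ds,c,.01,.05); print(n,mm(p[:2]),np.degrees(p[2]).round(2),round(f,2))
for z in (.037,.04,.043):
    sq=[e for e in box(-.06,0,-.01,.01,z,z+.022) if 1]+box(-.028,0,-.004,.004,z+.022,z+.102)
    sq=[e for e in sq if not(e[0][0]==e[1][0]==-.06)]
    for n,ds in (("s",[s4]),("t",[t4])):
        p,f=fit(sq,ds,[.615,.249,np.radians(98.1)],.012,.06); print("sq",z,n,mm(p[:2]),np.degrees(p[2]).round(2),round(f,2))
E
```

```text
rail s [613.9 280. ] 98.13 -26.98
rail t [606.5 272.8] 98.07 -14.56
rail ts [614.8 280.3] 98.17 -37.63
up s [615. 281.] 100.71 -18.76
up t [611.  277.4] 100.57 -16.23
up ts [613.7 279.7] 101.06 -33.96
sq 0.037 s [620.3 252.7] 97.97 -21.01
sq 0.037 t [626.  252.4] 101.54 -12.52
sq 0.04 s [622.3 254.3] 97.79 -21.01
sq 0.04 t [625.2 252.1] 101.54 -12.52
sq 0.043 s [624.3 255.8] 97.81 -21.01
sq 0.043 t [624.4 251.8] 101.54 -12.51
```

```bash
python3 -m pendant '[{"dx":0,"dy":-0.001,"dz":0.01,"rx":0,"ry":0,"rz":0,"hand":0.01},{"dx":0,"dy":-0.001,"dz":0.006,"rx":0,"ry":0,"rz":0,"hand":0.01},{"dx":0,"dy":0,"dz":0.002,"rx":0,"ry":0,"rz":0,"hand":0.01},{"dx":0,"dy":0,"dz":0,"rx":0,"ry":0,"rz":0,"hand":0.01},{"dx":0,"dy":0,"dz":0,"rx":0,"ry":0,"rz":0,"hand":0.01}]'
python3 - <<'E'
from fit import *
mm=lambda a:np.round(np.array(a)*1000,1)
s4=snap("scene",4); save("scene5.npz",s4); s4["G"]=grads(s4); s0=load("scene.npz"); s0["G"]=grads(s0)
for z in (.02,.022,.024):
    sq=box(-.06,0,-.01,.01,z,z+.022)+box(-.028,0,-.004,.004,z+.022,z+.102)
    sq=[e for e in sq if not(e[0][0]==e[1][0]==-.06)]
    p,f=fit(sq,[s4],[.618,.252,np.radians(98.1)],.012,.04); print("sq",z,mm(p[:2]),np.degrees(p[2]).round(2),round(f,2))
    c=np.array([.614,.2802]);d=c-p[:2];a=np.radians(98.13);u=np.array([np.cos(a),np.sin(a)]);print("along,lat",mm(d@u),mm(d@[-u[1],u[0]]))
p=manip.get_state()["position"];print(p)
E
```

```text
clock: 16.22
position: [0.6276, 0.164, 0.0251]
ee_rot: [-0.0, 0.655, 0.756, -0.0]
contact_force: [-0.4, -0.2, -3.5]
width: 0.0187
gripper_force: 59.8
sq 0.02 [616.6 250. ] 100.14 -22.47
along,lat 30.2 -1.7
sq 0.022 [618.  251.1] 99.95 -22.41
along,lat 29.3 -0.2
sq 0.024 [619.4 252.4] 99.64 -22.35
along,lat 28.3 1.4
[0.62792433 0.16403226 0.02545435]
```

```bash
python3 -m pendant '[{"dx":0,"dy":0,"dz":0.001,"rx":0,"ry":0,"rz":0,"hand":0.01},{"dx":0,"dy":0,"dz":0.001,"rx":0,"ry":0,"rz":0,"hand":0.01},{"dx":0,"dy":0,"dz":0,"rx":0,"ry":0,"rz":0,"hand":0.01}]'
python3 -m pendant '[{"dx":0,"dy":0,"dz":0.001,"rx":0,"ry":0,"rz":0,"hand":0.01},{"dx":0,"dy":0,"dz":0,"rx":0,"ry":0,"rz":0,"hand":0.01}]'
```

```text
clock: 16.67
position: [0.6281, 0.164, 0.0245]
ee_rot: [0.0, 0.655, 0.756, 0.0]
contact_force: [-1.9, -0.5, 3.1]
width: 0.0185
gripper_force: 60.5
clock: 16.83
position: [0.6281, 0.164, 0.0245]
ee_rot: [0.0, 0.655, 0.756, 0.0]
contact_force: [-2.6, -0.8, 8.3]
width: 0.0189
gripper_force: 61.3
```

```bash
python3 -m pendant '[{"dx":0.007,"dy":0,"dz":0,"rx":0,"ry":0,"rz":0,"hand":0.01},{"dx":0.007,"dy":0,"dz":0,"rx":0,"ry":0,"rz":0,"hand":0.01},{"dx":0.006,"dy":0,"dz":0,"rx":0,"ry":0,"rz":0,"hand":0.01},{"dx":0.003,"dy":0,"dz":0,"rx":0,"ry":0,"rz":0,"hand":0.01},{"dx":0,"dy":0,"dz":0,"rx":0,"ry":0,"rz":0,"hand":0.01}]'
python3 -m pendant '[{"dx":0.002,"dy":0,"dz":0,"rx":0,"ry":0,"rz":0,"hand":0.01},{"dx":0.002,"dy":0,"dz":0,"rx":0,"ry":0,"rz":0,"hand":0.01},{"dx":0,"dy":0,"dz":0,"rx":0,"ry":0,"rz":0,"hand":0.01}]'
```

```text
clock: 17.25
position: [0.6266, 0.1865, 0.0245]
ee_rot: [0.002, 0.655, 0.756, 0.001]
contact_force: [-0.0, -2.1, 6.2]
width: 0.0186
gripper_force: 60.9
clock: 17.5
position: [0.6261, 0.1899, 0.0245]
ee_rot: [0.002, 0.655, 0.756, 0.001]
contact_force: [0.3, -3.3, 5.7]
width: 0.0186
gripper_force: 60.9
```

```bash
python3 -m pendant '[{"dx":0.001,"dy":0,"dz":0,"rx":0,"ry":0,"rz":0,"hand":0.01},{"dx":0.001,"dy":0,"dz":0,"rx":0,"ry":0,"rz":0,"hand":0.01},{"dx":0,"dy":0,"dz":0,"rx":0,"ry":0,"rz":0,"hand":0.01}]'
```

```text
clock: 17.75
position: [0.6259, 0.1916, 0.0245]
ee_rot: [0.002, 0.655, 0.756, 0.001]
contact_force: [0.8, -4.6, 6.2]
width: 0.019
gripper_force: 60.9
```

```bash
python3 -m pendant '[{"dx":0.001,"dy":0,"dz":0,"rx":0,"ry":0,"rz":0,"hand":0.01},{"dx":0.001,"dy":0,"dz":0,"rx":0,"ry":0,"rz":0,"hand":0.01},{"dx":0,"dy":0,"dz":0,"rx":0,"ry":0,"rz":0,"hand":0.01}]'
```

```text
clock: 18.0
position: [0.6256, 0.1935, 0.0245]
ee_rot: [0.002, 0.655, 0.756, 0.001]
contact_force: [0.6, -4.3, 6.7]
width: 0.0185
gripper_force: 60.9
```

```bash
python3 -m pendant '[{"dx":0.001,"dy":0,"dz":0,"rx":0,"ry":0,"rz":0,"hand":0.01},{"dx":0.001,"dy":0,"dz":0,"rx":0,"ry":0,"rz":0,"hand":0.01},{"dx":0,"dy":0,"dz":0,"rx":0,"ry":0,"rz":0,"hand":0.01}]'
```

```text
clock: 18.25
position: [0.6253, 0.1955, 0.0245]
ee_rot: [0.002, 0.655, 0.756, 0.001]
contact_force: [0.1, -4.1, 6.3]
width: 0.0189
gripper_force: 60.9
```

```bash
python3 -m pendant '[{"dx":0.001,"dy":0,"dz":0,"rx":0,"ry":0,"rz":0,"hand":0.01},{"dx":0.001,"dy":0,"dz":0,"rx":0,"ry":0,"rz":0,"hand":0.01},{"dx":0,"dy":0,"dz":0,"rx":0,"ry":0,"rz":0,"hand":0.01}]'
python3 - <<'E'
from h import *
s=snap("scene",4); save("scene6.npz",s); crop(s,255,215,60,70,8,"pics/sq6.png")
E
```

```text
clock: 18.5
position: [0.6253, 0.1956, 0.0245]
ee_rot: [0.004, 0.654, 0.756, -0.0]
contact_force: [0.6, -9.5, 6.4]
width: 0.0184
gripper_force: 61.0
```

View pics/sq6.png

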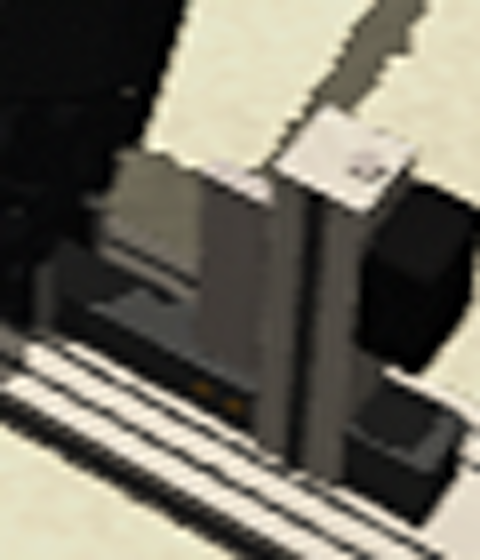

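The blade is against the upright (crop 270,330) and motion has stalled, so both faces are in contact. I'll add a little press both ways.

```bash
python3 -m pendant '[{"dx":0,"dy":0,"dz":0.001,"rx":0,"ry":0,"rz":0,"hand":0.01},{"dx":0.001,"dy":0,"dz":0.001,"rx":0,"ry":0,"rz":0,"hand":0.01},{"dx":0,"dy":0,"dz":0,"rx":0,"ry":0,"rz":0,"hand":0.01},{"dx":0,"dy":0,"dz":0,"rx":0,"ry":0,"rz":0,"hand":0.01},{"dx":0,"dy":0,"dz":0,"rx":0,"ry":0,"rz":0,"hand":0.01}]'
python3 - <<'E'
from fit import *
st=manip.get_state();print(st["position"],st["ee_rot"],st["contact_force"],st["moment"]);print(rot(st["ee_rot"]).round(4))
mm=lambda a:np.round(np.array(a)*1000,1)
s=snap("scene",4); s["G"]=grads(s); z=.02
sq=box(-.06,0,-.01,.01,z,z+.022)+box(-.028,0,-.004,.004,z+.022,z+.102)
sq=[e for e in sq if not(e[0][0]==e[1][0]) and not e[0][1]>0]+[e for e in sq if e[0][0]==e[1][0]==-.028]
p,f=fit(sq,[s],[.614,.280,np.radians(98.1)],.01,.03);print(mm(p[:2]),np.degrees(p[2]),f)
E
```

```text
clock: 19.12
position: [0.6253, 0.1956, 0.0244]
ee_rot: [0.004, 0.654, 0.756, -0.0]
contact_force: [-1.3, -12.4, 16.9]
width: 0.0187
gripper_force: 62.3
[0.62534261 0.19563274 0.02444581] [ 4.19790034e-03  6.54289270e-01  7.56232638e-01 -3.55087267e-04] [ -1.31847794 -12.38440996  16.92012249] [-1.75275283  0.4062326  -0.01719424]
[[-0.1438  0.9896  0.0059]
 [ 0.9896  0.1438 -0.006 ]
 [-0.0068  0.005  -1.    ]]
[615.7 280. ] 97.31546392163831 -21.55473652489126
```

The arm's compliance has pitched the hand about 0.4° nose-down. I'll level it so the foot lies flat.

```bash
python3 -m pendant '[{"dx":0,"dy":0,"dz":0,"rx":0.3,"ry":0.4,"rz":0,"hand":0.01},{"dx":0,"dy":0,"dz":0,"rx":0,"ry":0,"rz":0,"hand":0.01},{"dx":0,"dy":0,"dz":0,"rx":0,"ry":0,"rz":0,"hand":0.01}]'
python3 - <<'E'
from h import *
st=manip.get_state();print(st["contact_force"],st["moment"]);print(rot(st["ee_rot"]).round(4))
E
```

```text
clock: 19.57
position: [0.6253, 0.1957, 0.0244]
ee_rot: [-0.0, 0.654, 0.756, -0.0]
contact_force: [-1.9, -12.3, 16.3]
width: 0.0186
gripper_force: 62.3
[ -1.92084039 -12.25888552  16.33172577] [-1.84815846  0.31893403 -0.06215515]
[[-1.437e-01  9.896e-01 -4.000e-04]
 [ 9.896e-01  1.437e-01  3.000e-04]
 [ 3.000e-04 -3.000e-04 -1.000e+00]]
```

```bash
python3 -m pendant '[{"dx":0,"dy":0,"dz":0.001,"rx":0,"ry":0,"rz":0,"hand":0.01},{"dx":0,"dy":0,"dz":0,"rx":0,"ry":0,"rz":0,"hand":0.01},{"dx":0,"dy":0,"dz":0,"rx":0,"ry":0,"rz":0,"hand":0.01}]'
cat > r.py <<'E'
from h import *
F=[];M=[]
for _ in range(6):
    manip.get_image("top"); st=manip.get_state(); F.append(st["contact_force"]);M.append(st["moment"])
print(np.mean(F,0).round(2),np.mean(M,0).round(3));print(rot(st["ee_rot"])[2].round(4),st["position"],st["clock"])
E
python3 r.py
python3 -m pendant '[{"dx":0,"dy":0,"dz":0,"rx":0,"ry":0.4,"rz":0,"hand":0.01},{"dx":0,"dy":0,"dz":0,"rx":0,"ry":0,"rz":0,"hand":0.01},{"dx":0,"dy":0,"dz":0,"rx":0,"ry":0,"rz":0,"hand":0.01}]' >/dev/null; python3 r.py
```

```text
clock: 19.82
position: [0.6254, 0.1957, 0.0244]
ee_rot: [0.0, 0.654, 0.756, 0.0]
contact_force: [-2.8, -12.4, 20.8]
width: 0.0186
gripper_force: 62.9
[ -2.95 -11.65  20.68] [-1.955  0.518 -0.032]
[ 1.e-04  2.e-04 -1.e+00] [0.62534686 0.19569013 0.02442539] 20.1167
[ -3.17 -11.45  21.17] [-2.1    0.507 -0.072]
[ 7.e-03  3.e-04 -1.e+00] [0.62531668 0.19575288 0.02441135] 20.6667
```

```bash
python3 -m pendant '[{"dx":0.001,"dy":0,"dz":0,"rx":0,"ry":-0.3,"rz":0,"hand":0.01},{"dx":0.001,"dy":0,"dz":0,"rx":0,"ry":0,"rz":0,"hand":0.01},{"dx":0,"dy":0,"dz":0,"rx":0,"ry":0,"rz":0,"hand":0.01},{"dx":0,"dy":0,"dz":0,"rx":0,"ry":0,"rz":0,"hand":0.01}]'; python3 r.py
python3 - <<'E'
from h import *
s=snap("scene",3); crop(s,115,130,220,165,3,"pics/fin.png")
E
```

```text
clock: 21.0
position: [0.6253, 0.1957, 0.0244]
ee_rot: [0.001, 0.654, 0.757, -0.0]
contact_force: [-2.6, -16.7, 21.7]
width: 0.0188
gripper_force: 63.0
[ -2.48 -16.51  21.45] [-2.699  0.391 -0.054]
[-1.2e-03  1.0e-04 -1.0e+00] [0.6253443  0.19575599 0.02446483] 21.3
```

View pics/fin.png

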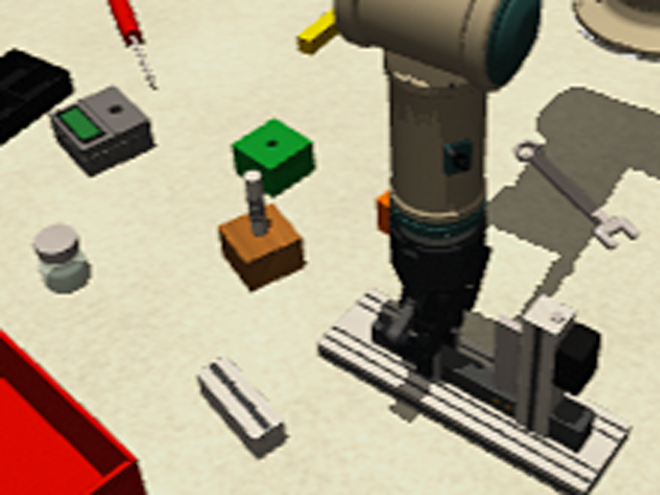

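The square is held flat in the corner (fin 510,360), pressed about 21 N down and 16 N forward. The stylus is home (fin 258,215) and the bystanders are untouched, so I'll hand in.

```bash
python3 -c "from rig import manip; print(manip.sign_off())"
```

```text
the job is handed in; nothing more can be done
None
```

I handed the job in at about 21 s: the zero button was pressed fully in, the stylus is back home in its stand, and the square is still gripped and pressed into the corner against the rail and upright.

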